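Unplug the cordless trackball and hold it up level over the desk mat

TASK

Pull the charging plug straight up out of the dock's socket and leave it in the open wooden dish; with the plug gone, lift the trackball off its dock by its grip ridge and carry it, level enough that the loose ball never leaves its pocket, to above the middle of the grey desk mat. Finish while holding it there still and level, its underside about 15 cm above the desk, so that a colleague can wipe the sensor underneath: do not put it down. Leave the other things on the desk where they are.

Things in the scene. Friction and masses are not known exactly. Their poses are not given: they have to be found in the camera images.
- dock: Fixed charging dock: an aluminium platform 156 x 96 mm, 25 mm high, on which the trackball lies, and at its +x end a grey socket block 44 x 46 mm, 40 mm high. Origin at desk height, under the trackball's grip ridge; x runs from the ball end to the plug end, z up. The trackball starts aligned with it.
- dock_socket (a point): Centre of the mouth of the upright round socket hole, 88 mm along +x from the dock's origin, 40 mm above the desk; hole 16 mm wide, 28 mm deep. A sprung nose in it catches the plug's groove: a straight upward pull of 5 to 20 N starts the plug, it goes loose after about 10 mm and is clear after 28 mm.
- plug_grip (a point): Grip point of the loose charging plug, on its axis, 14 mm below its top, 63 mm above its lower end. White round head 24 mm wide, 40 mm tall, over a steel shank 14 mm wide, 37 mm long; 60 g; z along the axis to the head. Upright in the socket at the start with this point 75 mm above the desk; the head's underside, 2 mm above the trackball's fork, pins that down.
- plug_center (a point): Point on the plug's axis half-way up its 77 mm length, 24.5 mm below the grip point. It may stand or lie in the dish.
- dish: Fixed open wooden dish for the plug, 150 mm (x) x 130 mm (y), 22 mm high, walls 4 mm, floor about 4 mm. Origin at the centre of its underside, on the desk.
- trackball_grip (a point): Grip point in the trackball's ridge, 44 mm above its underside, 69 mm above the desk on the dock. Loose flat black body 150 (x) x 90 x 22 mm; grey upright ridge 50 mm long (x), 24 mm thick (y: pinch here), its top 19 mm above this point. Ball pocket at the -x end, at +x a fork straddling the plug. 0.2 to 0.35 kg, balanced within 15 mm of this point. Axes start as the dock's.
- pocket (a point): Point of the trackball where the ball's centre lies when in its pocket: 55 mm along -x from the ridge's middle, 2 mm below the grip point's height. The pocket is a ring on the flat deck with a rim 5 mm high, in which the ball has 2 to 5 mm of play; tipped by about 40 degrees the ball rolls out over the rim.
- ball_center (a point): Centre of the loose white ball, 40 mm in diameter, about 60 g, lying in the pocket; its top is 18 mm above the grip point and it clears the ridge's end by 10 mm.
- mat: Fixed flat grey fabric desk mat 200 mm (x) x 180 mm (y) x 3 mm. Origin at the centre of its underside, on the desk.
- mug: White mug, 80 mm wide, 92 mm high: leave alone. Origin at the centre of its underside.
- stapler: Black stapler 130 x 34 x 45 mm, lying: leave alone. Origin under its centre.
- tape: Roll of clear tape lying flat, 60 mm wide, 19 mm high: leave alone. Origin under its centre.
- usb_stick: Black memory stick 54 x 18 x 9 mm: leave alone. Origin under its centre.
- adapter: Black mains adapter block 55 x 45 x 28 mm with two blades: leave alone. Origin under its centre.
- eraser: White eraser 45 x 20 x 12 mm in a card sleeve: leave alone. Origin under its centre.
Mind the look-alikes: they are no part of the job. Of the things like the dock, leave any that is blue; of the rest the smaller one is meant.

How it is judged:
By the outcome, as a careful person would: the job done as asked, in the order asked, and still so for the second after the job is handed in, while the arm keeps its last pose, push and grip.
It also fails if it takes over 67 s, if anything falls off the work surface, if the arm or the gripper's body presses on something with over 40 N, if the wrist force passes 120 N, or if a joint passes its speed limit or range.

ROBOT

A 6-joint arm with a two-finger parallel gripper is mounted at the origin on the work surface. World frame = base frame: x ahead of the robot, y to its left, z up, the work surface at z = 0. Lengths are in m, angles in rad, forces in N, time in s.
With the tool pointing down it reaches from about 0.375 to 0.975 m from the base axis. Payload 3.8 kg.
Tool frame: the origin (TCP) lies where the fingers leave the gripper's body, on its centre line; the fingertips stand 73 mm ahead of it and the grasp point (between the pads) lies 54 mm ahead of it; z points along the fingers, y is the line along which they close (so a half turn about z gives the same grasp; the last joint's range is limited). The gripper opens to 85 mm and grips with 20 to 120 N. Pads are 22 mm wide; open, the fingers measure 114 mm over their backs; the gripper's body (76 mm by 85 mm) begins 54 mm behind the grasp point. The pads swing forward as they close: fully open they stand 13 mm farther back than shut.
Start: joints at [-0.037, 0.264, 1.604, -0, 1.274, -0.037], TCP at [0.675, -0, 0.304] pointing down, gripper open.
Joint ranges: [-2.63, 2.63], [-0.94, 2.18], [0.31, 2.57], [-1.31, 4.45], [0, 2.66], [-2.55, 2.55]. Speed limits (rad/s): [2.57, 2.57, 3.14, 3.14, 3.14, 3.14].

INTERFACE

Orientations are given as a rotation vector (axis times angle).
In Python, from workcell import read_state, viewer, bot gives the robot as it stands.
- The arm moves only by the tool jog_arm, never from a script. Its argument "increments" is a list that holds one entry, the list of rows, each a list of 7 numbers: the shift along the tool's x, y, z in units of 30 mm (1.0 is 30 mm), then the turn, a rotation vector about the tool's x, y, z in units of 6 degrees (1.0 is 6 degrees), then the opening, from -1 (shut) to 1 (fully open). A call has exactly 5 rows; each row shifts and turns the commanded pose from where the row before left it, along the tool's axes as they then stand; what a row does not reach is not made up. A row lasts 1/12 s, in which the tool goes at most 41.7 mm and 7.16 degrees, less where a joint would pass 70% of its speed; a pose out of reach is approached as far as the arm can. A call is refused whole if a number of a shift passes 1 or a number of a turn 1, either way. A call with a gripper value outside its range is refused whole. The fingers move at their own pace and stop on an object; "force" is the grip in N (left out, the last holds). Time passes only in rows, so rows that do not move let the fingers close, or fill a call up. It gives the time, the measured TCP pose, the force, the opening and the grip force at its end, in the units of the state.
- read_state(): the state, without advancing time (a new reading comes with each control period).
- viewer.read_camera(name): name is "scene" or "side" or "wrist"; returns (picture, depth): 384x512x3 uint8, blue, green, red; 384x512 float32, m along the optical axis (not along the pixel's ray), 0 where there is no reading.
- viewer.camera_params(name): a dict with "fx", "fy", "cx", "cy" (pixels), "k1" (the pictures are not rectified: a ray, as slopes to the right and down, at radius r is drawn at 1 + k1 r^2 times it, then the intrinsics apply), "R" (3x3) and "t" (3): a world point X has camera coordinates R X + t; the wrist camera has in their place "hand_eye" (4x4, takes a point from camera to tool coordinates, whose origin is the TCP and whose axes are the flange's). Camera axes: x right, y down, z forward; pixel columns grow to the right and rows downward; lengths in m; the calibration is good to about 2 mm. A picture is of the moment at which its call begins: read the wrist's pose just before it. camera_params takes no time and is no camera call.
- bot.finish_job(): hands the job in; it is judged then, once.
The state is a dict: "time": time; "q": joint angles; "joint_vel": joint speeds; "joint_torque": joint torques, N m; "tool_pos": TCP position; "tcp_rot": TCP orientation; "wrist_force": force on the tool from outside, world axes, zero at the start; "torque": the same for the moment, N m; "width": opening from 0.0 (shut) to 1.0 (fully open); "grip_force": force on a finger pad.
Only numpy, scipy, OpenCV 4.12 (cv2) and the standard library are available. Lean on these libraries where they do the work, as an engineer would, in place of code of your own. Each camera call takes 0.05 s, during which the arm holds its last target. There are 200 camera calls.

## Working session

There is one attempt and no reset: what is moved stays moved. The work goes in short steps, Python scripts to look and compute and a tool call to move; the robot and the scene stay as the last step left them, time stands still between calls to the robot, and variables do not carry over. Pictures are saved under pics/ and viewed, at most 10 in all, crops included, and the job is handed in when it is done.

Besides the shell and the picture viewer there is one more tool, called as name(argument=value, ...), one argument or row to a line, values as JSON. jog_arm: Moves the arm, as the interface text tells. Its arguments: {"type":"object","properties":{"increments":{"type":"array","items":{"type":"array","items":{"type":"array","items":{"type":"number"}}}},"force":{"type":"number"}},"required":["increments"]}

```bash
ls; mkdir -p pics
cat > h.py <<'E'
import numpy as np, cv2
from workcell import read_state, viewer, bot
from scipy.spatial.transform import Rotation as Ro
def cam(name):
    s=read_state(); im,d=viewer.read_camera(name); p=viewer.camera_params(name)
    if 'hand_eye' in p:
        T=np.eye(4);T[:3,:3]=Ro.from_rotvec(s['tcp_rot']).as_matrix();T[:3,3]=s['tool_pos']
        M=T@np.array(p['hand_eye'])
    else:
        R=np.array(p['R']);M=np.eye(4);M[:3,:3]=R.T;M[:3,3]=-R.T@np.array(p['t'])
    return im,d,p,M
def rays(p,M,uv):
    uv=np.atleast_2d(np.asarray(uv,float))
    K=np.array([[p['fx'],0,p['cx']],[0,p['fy'],p['cy']],[0,0,1]])
    n=cv2.undistortPoints(uv.reshape(-1,1,2),K,np.array([p['k1'],0,0,0.])).reshape(-1,2)
    return np.c_[n,np.ones(len(n))]
def plane(p,M,uv,z):
    w=rays(p,M,uv)@M[:3,:3].T; o=M[:3,3]
    return o+w*((z-o[2])/w[:,2])[:,None]
def cloud(d,p,M):
    h,w=d.shape; u,v=np.meshgrid(np.arange(w),np.arange(h))
    r=rays(p,M,np.c_[u.ravel(),v.ravel()])
    X=(r*d.reshape(-1,1))@M[:3,:3].T+M[:3,3]
    X[d.ravel()==0]=np.nan
    return X.reshape(h,w,3)
E
python3 - <<'E'
from h import *
a=[]
for n in('scene','side','wrist'):
    im,d,p,M=cam(n); np.savez(f'{n}0.npz',im=im,d=d,M=M); a.append(im); print(n,M.round(3).tolist(),p['fx'],p['k1'],(d>0).mean())
    cv2.imwrite(f'pics/{n}0.png',cv2.resize(im,(768,576)))
print(read_state())
E
```

```text
pics
scene [[-0.034, 0.691, -0.722, 1.182], [0.999, 0.027, -0.022, 0.04], [0.005, -0.722, -0.691, 0.722], [0.0, 0.0, 0.0, 1.0]] 349.39178112801045 -0.08121923951846102 0.9960276285807291
side [[-0.978, -0.112, 0.175, 0.267], [-0.208, 0.515, -0.831, 1.06], [0.003, -0.85, -0.527, 0.743], [0.0, 0.0, 0.0, 1.0]] 460.7719924379372 -0.13131241663626803 0.9960072835286459
wrist [[1.0, 0.001, -0.002, 0.675], [0.0, -0.95, -0.311, 0.08], [-0.002, 0.311, -0.95, 0.374], [0.0, 0.0, 0.0, 1.0]] 268.3962578261655 -0.012499777130317958 0.9962921142578125
{'time': 0.15, 'q': array([-3.68976868e-02,  2.64594308e-01,  1.60506681e+00, -1.62354438e-05,
        1.27373771e+00, -3.68807990e-02]), 'joint_vel': array([ 0.00076085, -0.00238329, -0.00534715,  0.00199991,  0.0002172 ,
       -0.00033414]), 'joint_torque': array([-4.44535381e-04, -5.15905774e+01, -3.67958951e+01, -2.06692371e-04,
        8.09489022e-03,  2.50629785e-05]), 'tool_pos': array([6.74548676e-01, 1.20988500e-05, 3.02834846e-01]), 'tcp_rot': array([-2.22052619e+00, -2.22049927e+00,  1.94784600e-03]), 'wrist_force': array([-0.21782699,  0.88549028,  0.85216031]), 'torque': array([-0.03581759, -0.02527991,  0.04242429]), 'grip_force': 0.0, 'width': 1.0038907535805859}
```

View pics/scene0.png

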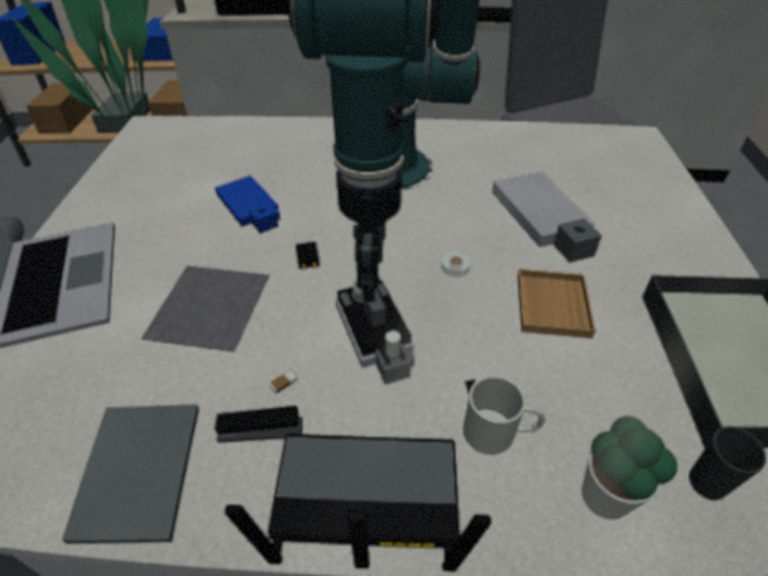

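View pics/side0.png

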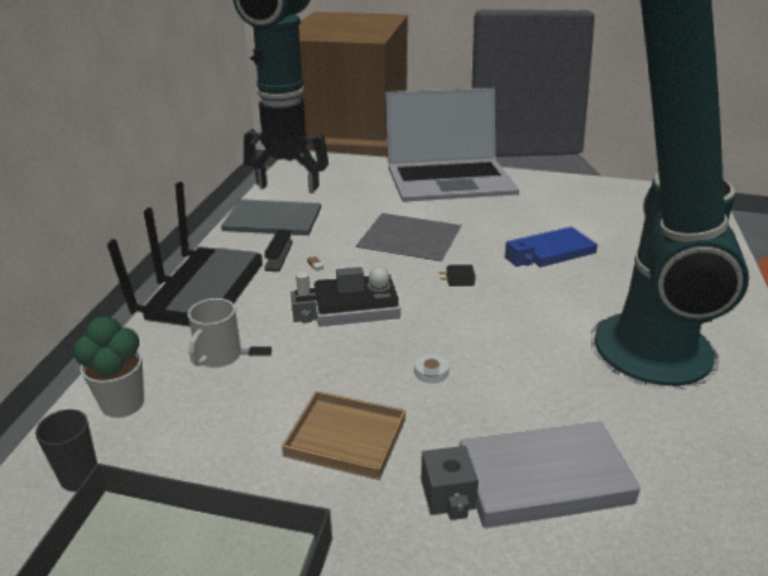

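Three dock-like things show in the scene view. The blue one at (248,203) is excluded. The big grey empty one at (545,215) is larger. The small aluminium one at (375,325) carries the trackball and plug, so it is the one meant. The fabric mat is at (208,305), while the slab at (135,470) is smooth. The wooden dish is at (555,302), while the tray on the right has a black rim.

Run:
```python
from h import *
tiles=[]
for n,(u,v,w,h) in {'scene':(200,170,100,95),'side':(180,165,100,55)}.items():
    z=np.load(n+'0.npz');tiles.append(cv2.resize(z['im'][v:v+h,u:u+w],(390,int(390*h/w))))
H=max(t.shape[0] for t in tiles);tiles=[cv2.copyMakeBorder(t,0,H-t.shape[0],0,5,0) for t in tiles]
cv2.imwrite('pics/crop0.png',np.hstack(tiles))
for n in('scene','side'):
    z=np.load(n+'0.npz');p=viewer.camera_params(n);X=cloud(z['d'],p,z['M'])
    im=z['im']; hsv=cv2.cvtColor(im,cv2.COLOR_BGR2HSV)
    def comp(mask,lab,amin,show=6):
        k,l,st,c=cv2.connectedComponentsWithStats(mask.astype(np.uint8))
        for i in sorted(range(1,k),key=lambda i:-st[i,4])[:show]:
            if st[i,4]<amin: continue
            P=X[l==i]; P=P[np.isfinite(P[:,0])]
            r=cv2.minAreaRect((P[:,:2]*1000).astype(np.float32))
            print(n,lab,'px',c[i].round(),st[i,4],'rect c',np.round(r[0]),'sz',np.round(r[1]),'ang',round(r[2],1),'z',np.percentile(P[:,2],[5,50,95]).round(3))
    x,y,zz=X[...,0],X[...,1],X[...,2]
    desk=(x>.2)&(x<1.0)&(abs(y)<.5)
    print(n,'desk z',np.nanmedian(zz[desk]))
    S,V,Hh=hsv[...,1],hsv[...,2],hsv[...,0]
    comp(desk&(Hh>8)&(Hh<25)&(S>90)&(zz<.05),'wood',200,2)
    comp(desk&(V<110)&(zz<.012)&(zz>-.008)&(S<70),'mat',600,4)
    for lo,hi in((.015,.035),(.04,.054),(.055,.08),(.08,.1)):
        comp(desk&(zz>lo)&(zz<hi)&(abs(x-.7)<.25)&(abs(y)<.2),f'band{lo}',12,5)
```

```text
scene desk z 0.00019428216313122082
scene wood px [369. 202.] 1831 rect c [487. 332.] sz [129. 151.] ang 84.3 z [0.    0.003 0.02 ]
scene mat px [138. 205.] 3134 rect c [ 512. -325.] sz [182. 202.] ang 83.6 z [-0.001  0.002  0.004]
scene band0.015 px [244. 339.] 4093 rect c [870.   1.] sz [160. 251.] ang 0.2 z [0.025 0.033 0.035]
scene band0.015 px [247. 234.] 295 rect c [602. -27.] sz [209.  51.] ang 42.2 z [0.016 0.023 0.034]
scene band0.015 px [321. 293.] 138 rect c [784. 164.] sz [71. 22.] ang 54.5 z [0.016 0.025 0.033]
scene band0.015 px [174. 285.] 88 rect c [ 785. -153.] sz [ 5. 94.] ang 6.6 z [0.024 0.031 0.035]
scene band0.015 px [325. 269.] 82 rect c [726. 179.] sz [ 8. 41.] ang 3.3 z [0.016 0.025 0.034]
scene band0.04 px [249. 214.] 1125 rect c [579.   2.] sz [193.  90.] ang 22.9 z [0.042 0.046 0.05 ]
scene band0.04 px [184. 277.] 319 rect c [ 771. -143.] sz [30. 72.] ang 6.9 z [0.04  0.043 0.046]
scene band0.04 px [322. 288.] 103 rect c [784. 165.] sz [70. 22.] ang 56.0 z [0.041 0.047 0.053]
scene band0.04 px [325. 263.] 68 rect c [727. 176.] sz [10. 46.] ang 9.0 z [0.041
[... 2151 characters left out ...]
 ang 3.3 z [0.057 0.068 0.079]
side band0.055 px [252. 185.] 115 rect c [514. -15.] sz [37. 27.] ang 0.8 z [0.058 0.07  0.079]
side band0.055 px [202. 190.] 65 rect c [644.  36.] sz [25. 16.] ang 34.4 z [0.057 0.067 0.079]
side band0.055 px [155. 217.] 57 rect c [721. 183.] sz [34.  8.] ang 83.4 z [0.058 0.068 0.079]
side band0.08 px [143. 204.] 166 rect c [758. 169.] sz [59. 80.] ang 88.5 z [0.081 0.087 0.091]
side band0.08 px [233. 181.] 107 rect c [566.  -0.] sz [50. 27.] ang 18.0 z [0.081 0.086 0.088]
side band0.08 px [201. 184.] 49 rect c [648.  32.] sz [23. 24.] ang 33.1 z [0.081 0.086 0.089]
side band0.08 px [253. 180.] 35 rect c [514. -20.] sz [28. 19.] ang 89.6 z [0.081 0.083 0.085]
```

View pics/crop0.png

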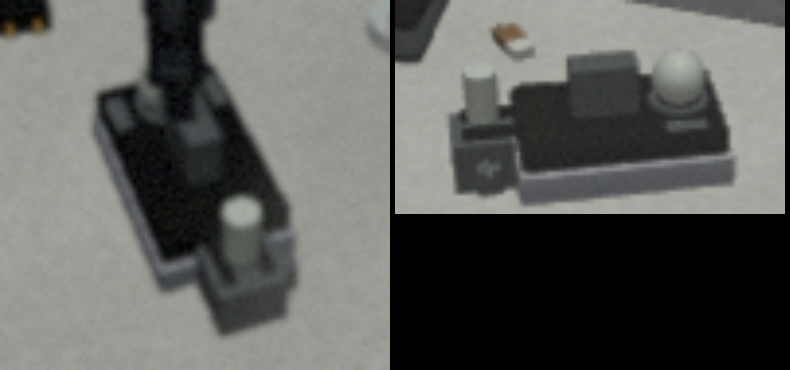

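View pics/wrist0.png

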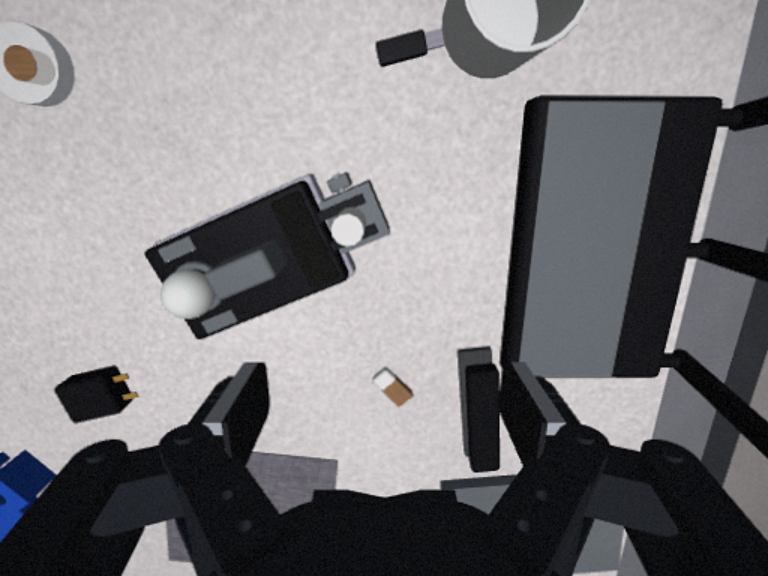

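The crop shows the small grey dock with the black trackball (grey ridge, white ball) and the white plug in its socket, which is the one meant. In the wrist view the plug top is at (348,230), the ridge at (240,275) and the ball at (187,293). I'll refine these from the wrist depth.

Run:
```python
from h import *
z=np.load('wrist0.npz');p=viewer.camera_params('wrist');X=cloud(z['d'],p,z['M']);zz=X[...,2]
near=(abs(X[...,0]-.6)<.15)&(abs(X[...,1])<.12)
for lo,hi in((.02,.03),(.036,.044),(.044,.052),(.082,.094)):
    k,l,st,c=cv2.connectedComponentsWithStats((near&(zz>lo)&(zz<hi)).astype(np.uint8))
    for i in range(1,k):
        if st[i,4]<60: continue
        P=X[l==i]; r=cv2.minAreaRect((P[:,:2]*1000).astype(np.float32))
        print(lo,'px',c[i].round()*1.5,st[i,4],'c',np.round(r[0],1),'sz',np.round(r[1],1),'ang',round(r[2],1),'z',np.percentile(P[:,2],[5,50,95]).round(4),'mean',P[:,:2].mean(0).round(4))
```

```text
0.02 px [253.5 204. ] 308 c [542.6  34.3] sz [154.8  30.5] ang 11.9 z [0.0231 0.0253 0.027 ] mean [0.5613 0.0393]
0.02 px [337.5 183. ] 156 c [635.7  57.1] sz [17.4 15.8] ang 24.0 z [0.026  0.028  0.0294] mean [0.6359 0.0574]
0.02 px [346.5 262.5] 63 c [640.4 -10.6] sz [ 5.4 25.1] ang 18.2 z [0.0223 0.0253 0.0268] mean [ 0.6411 -0.012 ]
0.036 px [361.5 213. ] 584 c [649.4  30. ] sz [43.8 45.4] ang 23.3 z [0.0397 0.0411 0.0425] mean [0.6553 0.0346]
0.044 px [255.  256.5] 5422 c [575.2  -1.1] sz [188.5  89. ] ang 22.9 z [0.0464 0.0482 0.0516] mean [ 0.5659 -0.0012]
0.044 px [369.  229.5] 64 c [661.   21.2] sz [13.6  8. ] ang 24.0 z [0.0464 0.0481 0.0491] mean [0.662  0.0216]
0.082 px [346.5 228. ] 371 c [647.5  29.3] sz [21.8 22.6] ang 69.0 z [0.0879 0.0898 0.091 ] mean [0.6478 0.03  ]
0.082 px [241.5 273. ] 884 c [567.1  -4.4] sz [49.4 23.1] ang 22.8 z [0.0864 0.0888 0.09  ] mean [ 0.5684 -0.0035]
0.082 px [178.5 298.5] 427 c [516.3 -25.2] sz [28.3 27.2] ang 89.4 z [0.0823 0.0852 0.0879] mean [ 0.5176 -0.0245]
```

jog_arm(
  increments=[
    [[0.5,-0.44,0,0,0,0,1],[0.49,-0.44,0,0,0,0,1],[0,0,0.35,0,0,1,1],[0,0,0.35,0,0,1,1],[0,0,0.35,0,0,1,1]],
  ],
)

```text
time: 0.57
tool_pos: [0.6483, 0.0301, 0.272]
tcp_rot: [2.546, 1.841, 0.0]
wrist_force: [0.3, -0.4, 0.0]
width: 0.997
grip_force: 0.0
```

jog_arm(
  increments=[
    [[0,0,0.35,0,0,1,1],[0,0,0.35,0,0,1,1],[0,0,0.35,0,0,1,1],[0,0,0.35,0,0,1,1],[0,0,0.35,0,0,1,1]],
  ],
)

```text
time: 0.98
tool_pos: [0.6483, 0.0297, 0.2189]
tcp_rot: [-2.936, -1.118, 0.001]
wrist_force: [0.6, -0.1, 0.3]
width: 0.998
grip_force: 0.0
```

jog_arm(
  increments=[
    [[0,0,0.35,0,0,1,1],[0,0,0.28,0,0,1,1],[0,0,0,0,0,1,1],[0,0,0,0,0,0.2,1],[0,0,0,0,0,0,1]],
  ],
)

```text
time: 1.4
tool_pos: [0.6484, 0.0297, 0.2006]
tcp_rot: [-3.079, -0.623, 0.001]
wrist_force: [1.1, -0.2, 0.6]
width: 1.0
grip_force: 0.0
```

```bash
cat > chk.py <<'E'
from h import *
import sys
im,d,p,M=cam('wrist');s=read_state();X=cloud(d,p,M);zz=X[...,2]
R=Ro.from_rotvec(s['tcp_rot']).as_matrix();t=s['tool_pos']
print('tcp',t.round(4),'toolx yaw',np.degrees(np.arctan2(R[1,0],R[0,0])).round(2),'tilt',R[2].round(4),'w',s['width'],'g',s['grip_force'],'F',s['wrist_force'].round(1))
near=(abs(X[...,0]-.6)<.15)&(abs(X[...,1])<.12)
for lo,hi in((.036,.044),(.082,.094)):
    k,l,st,c=cv2.connectedComponentsWithStats((near&(zz>lo)&(zz<hi)).astype(np.uint8))
    for i in range(1,k):
        if st[i,4]<150: continue
        P=X[l==i]; r=cv2.minAreaRect((P[:,:2]*1000).astype(np.float32))
        q=np.r_[np.array(r[0])/1000,t[2]]
        print(lo,'px',c[i].round(),st[i,4],'c',np.round(r[0],1),'sz',np.round(r[1],1),'ang',round(r[2],1),'z',np.median(P[:,2]).round(4),'tool mm',((q-t)@R*1000).round(1))
if len(sys.argv)>1: cv2.imwrite(f'pics/{sys.argv[1]}.png',im)
E
python3 chk.py w1
```

```text
tcp [0.6487 0.0297 0.201 ] toolx yaw 22.94 tilt [ 1.e-04  0.e+00 -1.e+00] w 1.0030160488401416 g 0.0 F [ 0.2  0.1 -0.4]
0.036 px [255. 189.] 1397 c [647.9  30.1] sz [48.9 87.3] ang 23.4 z 0.0409 tool mm [-0.6 -0.7 -0. ]
0.082 px [256. 215.] 803 c [648.4  29.7] sz [23. 23.] ang 67.2 z 0.0897 tool mm [-0.3 -0.1 -0. ]
0.082 px [256. 306.] 1300 c [569.9  -3.4] sz [45.  23.6] ang 22.5 z 0.0888 tool mm [-85.5  -0.3  -0. ]
```

jog_arm(
  increments=[
    [[0,0,0.7,0,0,0,1],[0,0,0.7,0,0,0,1],[0,0,0.6,0,0,0,1],[0,0,0.4,0,0,0,1],[0,0,0,0,0,0,1]],
  ],
  force=80,
)

```text
time: 1.87
tool_pos: [0.6466, 0.0297, 0.1259]
tcp_rot: [-3.078, -0.623, 0.008]
wrist_force: [-0.8, 0.3, 0.3]
width: 0.998
grip_force: 0.0
```

jog_arm(
  increments=[
    [[0,0,0,0,0,0,-1],[0,0,0,0,0,0,-1],[0,0,0,0,0,0,-1],[0,0,0,0,0,0,-1],[0,0,0,0,0,0,-1]],
  ],
)

```text
time: 2.28
tool_pos: [0.6494, 0.0297, 0.1303]
tcp_rot: [3.079, 0.621, 0.003]
wrist_force: [-0.5, -0.1, 0.5]
width: 0.297
grip_force: 0.0
```

jog_arm(
  increments=[
    [[0,0,0,0,0,0,-1],[0,0,0,0,0,0,-1],[0,0,0,0,0,0,-1],[0,0,0,0,0,0,-1],[0,0,0,0,0,0,-1]],
  ],
)

```text
time: 2.7
tool_pos: [0.6494, 0.0298, 0.1305]
tcp_rot: [3.079, 0.621, 0.003]
wrist_force: [-1.0, 0.3, 5.6]
width: 0.256
grip_force: 78.2
```

jog_arm(
  increments=[
    [[0,0,-0.1,0,0,0,-1],[0,0,-0.1,0,0,0,-1],[0,0,-0.1,0,0,0,-1],[0,0,-0.1,0,0,0,-1],[0,0,-0.1,0,0,0,-1]],
  ],
)

```text
time: 3.12
tool_pos: [0.6484, 0.0298, 0.1441]
tcp_rot: [-3.079, -0.621, 0.001]
wrist_force: [0.6, 0.3, -0.8]
width: 0.258
grip_force: 79.5
```

jog_arm(
  increments=[
    [[0,0,-0.15,0,0,0,-1],[0,0,-0.2,0,0,0,-1],[0,0,-0.25,0,0,0,-1],[0,0,-0.3,0,0,0,-1],[0,0,-0.3,0,0,0,-1]],
  ],
)

```text
time: 3.53
tool_pos: [0.6485, 0.0297, 0.1811]
tcp_rot: [-3.08, -0.621, 0.0]
wrist_force: [0.2, 0.2, -0.2]
width: 0.257
grip_force: 79.5
```

jog_arm(
  increments=[
    [[0,0,-0.4,0,0,0,-1],[0,0,-0.5,0,0,0,-1],[0,0,-0.5,0,0,0,-1],[0,0,-0.3,0,0,0,-1],[0,0,0,0,0,0,-1]],
  ],
)

```text
time: 3.95
tool_pos: [0.6503, 0.0297, 0.235]
tcp_rot: [3.078, 0.621, 0.009]
wrist_force: [1.1, -0.6, -0.8]
width: 0.258
grip_force: 79.5
```

```bash
python3 chk.py w2
python3 - <<'E'
from h import *
im,d,p,M=cam('side'); a=cv2.resize(im[80:260,130:330],(800,720))[:600]
cv2.imwrite('pics/s2.png',a)
E
```

```text
tcp [0.6496 0.0297 0.2333] toolx yaw 22.8 tilt [ 0.0035  0.0014 -1.    ] w 0.25473756150301413 g 79.51564211631194 F [ 0.7  0.6 -1.9]
0.036 px [255. 182.] 1202 c [649.8  30.4] sz [44.6 46.1] ang 22.9 z 0.0408 tool mm [ 0.5 -0.6  0. ]
0.082 px [254. 302.] 326 c [552.4 -10.6] sz [18.6 23. ] ang 21.9 z 0.0888 tool mm [-105.2   -0.5   -0.4]
0.082 px [255. 325.] 254 c [523.3 -22.9] sz [13.5 28.2] ang 20.7 z 0.0844 tool mm [-136.8   -0.5   -0.5]
```

View pics/s2.png

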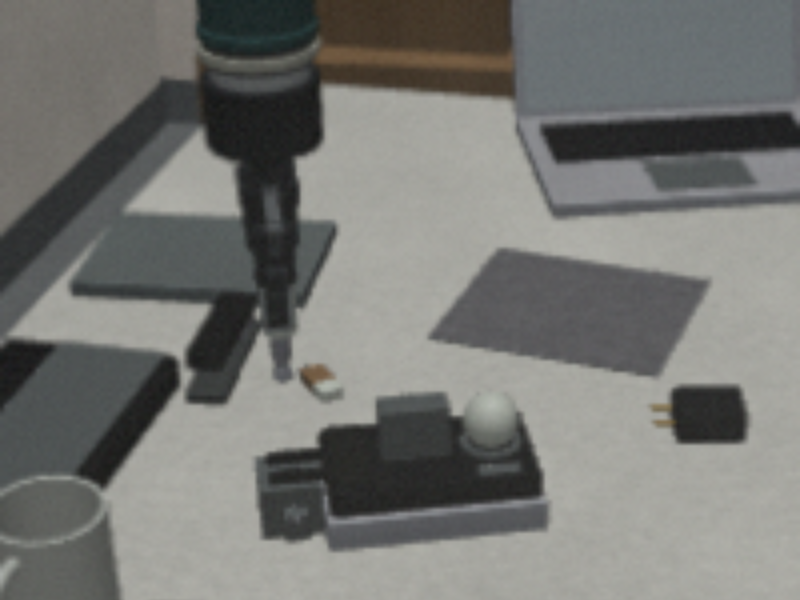

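jog_arm(
  increments=[
    [[-0.1,-0.4,0,0,0,0,-1],[-0.1,-0.8,0,0,0,0,-1],[-0.1,-1,0,0,0,0,-1],[-0.1,-1,0,0,0,0,-1],[-0.1,-1,0,0,0,0,-1]],
  ],
)

```text
time: 4.47
tool_pos: [0.5837, 0.1412, 0.2293]
tcp_rot: [-3.079, -0.62, 0.005]
wrist_force: [0.9, 1.2, -0.2]
width: 0.252
grip_force: 79.5
```

jog_arm(
  increments=[
    [[-0.1,-1,0,0,0,0,-1],[-0.1,-1,0,0,0,0,-1],[-0.1,-1,0,0,0,0,-1],[-0.1,-1,0,0,0,0,-1],[-0.1,-1,0,0,0,0,-1]],
  ],
)

```text
time: 4.88
tool_pos: [0.5115, 0.2737, 0.2295]
tcp_rot: [3.079, 0.621, -0.005]
wrist_force: [1.0, -0.2, 0.0]
width: 0.256
grip_force: 79.5
```

jog_arm(
  increments=[
    [[-0.1,-0.8,0,0,0,0,-1],[0,-0.6,0,0,0,0,-1],[0,-0.5,0,0,0,0,-1],[0,-0.34,0,0,0,0,-1],[0,0,0,0,0,0,-1]],
  ],
)

```text
time: 5.3
tool_pos: [0.4833, 0.3348, 0.2298]
tcp_rot: [-3.079, -0.625, 0.003]
wrist_force: [0.6, 0.0, 0.4]
width: 0.257
grip_force: 79.5
```

Run:
```python
from h import *
s=read_state()
im,d,p,M=cam('wrist');X=cloud(d,p,M);hsv=cv2.cvtColor(im,cv2.COLOR_BGR2HSV)
m=(hsv[...,0]>5)&(hsv[...,0]<25)&(hsv[...,1]>80)&(abs(X[...,0]-.486)<.12)&(abs(X[...,1]-.334)<.12)
P=X[m];print(m.sum(),cv2.minAreaRect((P[:,:2]*1000).astype(np.float32)),np.percentile(P[:,2],[5,50,95]))
print(s['tool_pos'],s['tcp_rot'],s['grip_force'])
X2=X[(abs(X[...,0]-s['tool_pos'][0])<.02)&(abs(X[...,1]-s['tool_pos'][1])<.02)&(X[...,2]>.05)];print('low',len(X2),np.percentile(X2[:,2],[1,5,50]) if len(X2) else '')
```

```text
15018 ((486.2857666015625, 327.824462890625), (137.3819580078125, 149.57615661621094), 84.79888916015625) [0.00393006 0.00522469 0.02326   ]
[0.48332188 0.33479203 0.22983145] [-3.07888411 -0.62450638  0.00339561] 79.50198754901066
low 12084 [0.12153418 0.16347687 0.22196727]
```

jog_arm(
  increments=[
    [[0,0,0.8,0,0,0,-1],[0,0,0.9,0,0,0,-1],[0,0,0.8,0,0,0,-1],[0,0,0.6,0,0,0,-1],[0,0,0.25,0,0,0,-1]],
  ],
)

```text
time: 5.77
tool_pos: [0.4835, 0.3309, 0.1268]
tcp_rot: [3.077, 0.619, -0.009]
wrist_force: [0.1, -1.0, -0.6]
width: 0.256
grip_force: 79.5
```

jog_arm(
  increments=[
    [[0,0,0.04,0,0,0,-1],[0,0,0.04,0,0,0,-1],[0,0,0.04,0,0,0,-1],[0,0,0,0,0,0,-1],[0,0,0,0,0,0,-1]],
  ],
)

```text
time: 6.18
tool_pos: [0.486, 0.3337, 0.1283]
tcp_rot: [-3.079, -0.621, -0.004]
wrist_force: [0.7, -0.0, -1.4]
width: 0.257
grip_force: 79.5
```

jog_arm(
  increments=[
    [[0,0,0.05,0,0,0,-1],[0,0,0.05,0,0,0,-1],[0,0,0.05,0,0,0,-1],[0,0,0,0,0,0,-1],[0,0,0,0,0,0,-1]],
  ],
)

```text
time: 6.6
tool_pos: [0.4853, 0.3334, 0.1225]
tcp_rot: [-3.079, -0.621, -0.001]
wrist_force: [0.3, -0.1, -0.2]
width: 0.26
grip_force: 79.8
```

jog_arm(
  increments=[
    [[0,0,0.04,0,0,0,-1],[0,0,0,0,0,0,-1],[0,0,0,0,0,0,-1],[0,0,0,0,0,0,-1],[0,0,0,0,0,0,-1]],
  ],
)

```text
time: 7.02
tool_pos: [0.4855, 0.3336, 0.1224]
tcp_rot: [-3.079, -0.621, -0.001]
wrist_force: [-1.0, -0.9, 7.3]
width: 0.255
grip_force: 80.5
```

jog_arm(
  increments=[
    [[0,0,0,0,0,0,-0.4],[0,0,0,0,0,0,-0.2],[0,0,0,0,0,0,0.1],[0,0,0,0,0,0,0.6],[0,0,0,0,0,0,1]],
  ],
)

```text
time: 7.43
tool_pos: [0.485, 0.3332, 0.1208]
tcp_rot: [3.079, 0.621, -0.001]
wrist_force: [-0.1, -0.8, -0.3]
width: 0.807
grip_force: 0.0
```

jog_arm(
  increments=[
    [[0,0,0,0,0,0,1],[0,0,0,0,0,0,1],[0,0,0,0,0,0,1],[0,0,0,0,0,0,1],[0,0,-0.2,0,0,0,1]],
  ],
)

```text
time: 7.85
tool_pos: [0.4844, 0.3328, 0.1261]
tcp_rot: [3.079, 0.621, -0.004]
wrist_force: [-0.1, -1.2, -0.8]
width: 1.001
grip_force: 0.0
```

jog_arm(
  increments=[
    [[0,0,-0.5,0,0,0,1],[0,0,-1,0,0,0,1],[0,0,-1,0,0,0,1],[0,0,-0.7,0,0,0,1],[0,0,-0.3,0,0,0,1]],
  ],
)

```text
time: 8.27
tool_pos: [0.4869, 0.3344, 0.237]
tcp_rot: [-3.077, -0.621, -0.01]
wrist_force: [-0.5, 0.4, 0.1]
width: 0.995
grip_force: 0.0
```

```bash
python3 - <<'E'
from h import *
im,d,p,M=cam('side'); cv2.imwrite('pics/s3.png',cv2.resize(im[180:330,130:330],(800,600)))
E
python3 chk.py
```

```text
tcp [0.4864 0.3341 0.235 ] toolx yaw 22.8 tilt [ 5.2e-03 -9.0e-04 -1.0e+00] w 1.000104000812973 g 0.0 F [ 0.3 -0.9 -0.2]
0.036 px [506. 280.] 238 c [497.   14.6] sz [54.5  3.9] ang 23.2 z 0.0397 tool mm [-114.   298.6   -0.9]
```

View pics/s3.png

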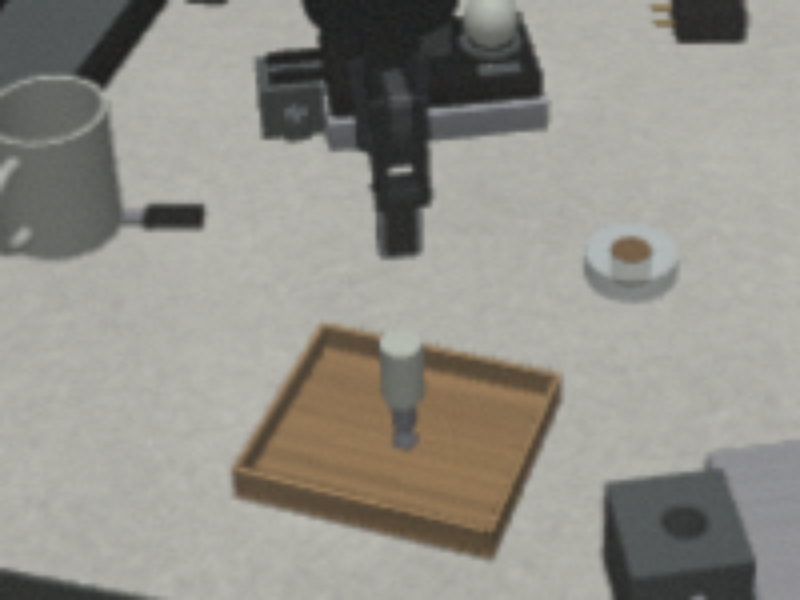

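The plug stands upright in the dish, with its head at (400,370) in the crop. Next I move above the ridge.

jog_arm(
  increments=[
    [[-0.1,0.4,0,0,0,0,1],[-0.2,0.8,0,0,0,0,1],[-0.2,1,0,0,0,0,1],[-0.2,1,0,0,0,0,1],[-0.2,1,0,0,0,0,1]],
  ],
)

```text
time: 8.78
tool_pos: [0.5075, 0.2043, 0.2292]
tcp_rot: [3.078, 0.622, -0.008]
wrist_force: [-0.5, -0.4, -0.1]
width: 1.0
grip_force: 0.0
```

jog_arm(
  increments=[
    [[-0.2,1,0,0,0,0,1],[-0.2,1,0,0,0,0,1],[-0.2,1,0,0,0,0,1],[-0.2,1,0,0,0,0,1],[-0.14,1,0,0,0,0,1]],
  ],
)

```text
time: 9.2
tool_pos: [0.5392, 0.055, 0.2292]
tcp_rot: [-3.079, -0.621, 0.008]
wrist_force: [1.4, -0.2, -0.4]
width: 0.998
grip_force: 0.0
```

jog_arm(
  increments=[
    [[0,0.8,0,0,0,0,1],[0,0.6,0,0,0,0,1],[0,0.5,0,0,0,0,1],[0,0.33,0,0,0,0,1],[0,0,0,0,0,0,1]],
  ],
)

```text
time: 9.62
tool_pos: [0.5669, -0.006, 0.2307]
tcp_rot: [-3.08, -0.618, 0.004]
wrist_force: [-0.1, -0.6, 0.6]
width: 1.001
grip_force: 0.0
```

jog_arm(
  increments=[
    [[0,0,0.3,0,0,0,1],[0,0,0.3,0,0,0,1],[0,0,0,0,0,0,1],[0,0,0,0,0,0,1],[0,0,0,0,0,0,1]],
  ],
)

```text
time: 10.03
tool_pos: [0.5667, -0.0034, 0.2137]
tcp_rot: [-3.079, -0.623, 0.001]
wrist_force: [0.4, 0.4, 0.6]
width: 1.001
grip_force: 0.0
```

```bash
python3 chk.py w4
```

```text
tcp [ 0.5671 -0.0035  0.2142] toolx yaw 22.86 tilt [ 0.e+00 -1.e-04 -1.e+00] w 0.9985391485241808 g 0.0 F [ 0.6  0.2 -1. ]
0.036 px [257.  88.] 1804 c [649.3  30.1] sz [43.6 46.3] ang 22.8 z 0.0411 tool mm [88.8  1.   0. ]
0.082 px [257. 207.] 1785 c [567.2  -4.3] sz [49.8 23.8] ang 23.6 z 0.0887 tool mm [-0.2  0.8 -0. ]
0.082 px [257. 265.] 689 c [516.3 -25.6] sz [27.6 28.6] ang 68.1 z 0.0852 tool mm [-55.4   0.7  -0. ]
```

View pics/w4.png

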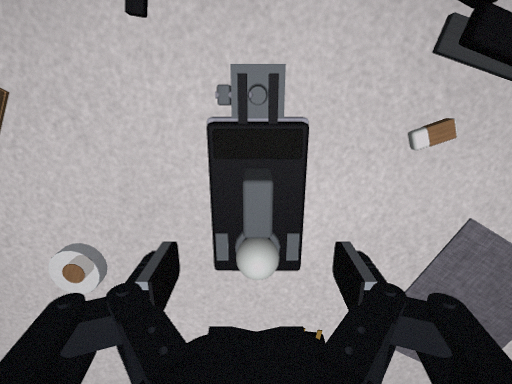

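The socket is empty, with the hole at (258,95). The ridge is centred between the pads at (257,207), and the ball is in its pocket at (257,258).

jog_arm(
  increments=[
    [[0,0.02,0.6,0,0,0,1],[0,0,0.8,0,0,0,1],[0,0,0.7,0,0,0,1],[0,0,0.4,0,0,0,1],[0,0,0.2,0,0,0,1]],
  ],
)

```text
time: 10.5
tool_pos: [0.5663, -0.0044, 0.1314]
tcp_rot: [-3.079, -0.621, 0.004]
wrist_force: [-0.4, -0.3, 0.3]
width: 1.003
grip_force: 0.0
```

jog_arm(
  increments=[
    [[0,0,0.1,0,0,0,1],[0,0,0.1,0,0,0,1],[0,0,0,0,0,0,1],[0,0,0,0,0,0,1],[0,0,0,0,0,0,1]],
  ],
)

```text
time: 10.92
tool_pos: [0.5682, -0.0048, 0.1283]
tcp_rot: [3.079, 0.621, 0.003]
wrist_force: [-0.2, -1.1, -0.0]
width: 1.001
grip_force: 0.0
```

jog_arm(
  increments=[
    [[0,0,0,0,0,0,-0.1],[0,0,0,0,0,0,-0.2],[0,0,0,0,0,0,-0.3],[0,0,0,0,0,0,-0.35],[0,0,0,0,0,0,-0.4]],
  ],
  force=70,
)

```text
time: 11.33
tool_pos: [0.5674, -0.0048, 0.1272]
tcp_rot: [3.08, 0.621, 0.0]
wrist_force: [-0.1, 0.5, -0.4]
width: 0.315
grip_force: 0.0
```

jog_arm(
  increments=[
    [[0,0,0,0,0,0,-0.45],[0,0,0,0,0,0,-0.5],[0,0,0,0,0,0,-1],[0,0,0,0,0,0,-1],[0,0,0,0,0,0,-1]],
  ],
)

```text
time: 11.75
tool_pos: [0.5674, -0.0047, 0.1274]
tcp_rot: [-3.08, -0.621, -0.0]
wrist_force: [-2.2, 0.5, 2.9]
width: 0.273
grip_force: 69.0
```

```bash
python3 chk.py
```

```text
tcp [ 0.5675 -0.0047  0.1274] toolx yaw 22.8 tilt [ 1.e-04 -0.e+00 -1.e+00] w 0.26979844934880665 g 69.05689001083374 F [-2.2  0.2  3.6]
0.036 px [255.  78.] 4318 c [649.6  30.2] sz [43.9 46.3] ang 22.8 z 0.0411 tool mm [89.2 -0.4  0. ]
0.082 px [256. 270.] 5332 c [567.1  -4.6] sz [47.7 50.5] ang 72.1 z 0.0888 tool mm [-0.3 -0.2 -0. ]
```

jog_arm(
  increments=[
    [[0,0,-0.04,0,0,0,-1],[0,0,-0.07,0,0,0,-1],[0,0,-0.1,0,0,0,-1],[0,0,-0.13,0,0,0,-1],[0,0,-0.16,0,0,0,-1]],
  ],
  force=100,
)

```text
time: 12.22
tool_pos: [0.5669, -0.0048, 0.1419]
tcp_rot: [-3.079, -0.621, 0.002]
wrist_force: [0.3, 0.8, -1.6]
width: 0.269
grip_force: 97.9
```

jog_arm(
  increments=[
    [[0,0,-0.2,0,0,0,-1],[0,0,-0.23,0,0,0,-1],[0,0,-0.26,0,0,0,-1],[0,0,-0.28,0,0,0,-1],[0,0,-0.28,0,0,0,-1]],
  ],
)

```text
time: 12.63
tool_pos: [0.5676, -0.0048, 0.1809]
tcp_rot: [3.079, 0.621, 0.001]
wrist_force: [-0.7, -0.4, -2.5]
width: 0.264
grip_force: 97.9
```

jog_arm(
  increments=[
    [[0,0,-0.28,0,0,0,-1],[0,0,-0.28,0,0,0,-1],[0,0,-0.28,0,0,0,-1],[0,0,-0.26,0,0,0,-1],[0,0,-0.24,0,0,0,-1]],
  ],
)

```text
time: 13.05
tool_pos: [0.5675, -0.0048, 0.2209]
tcp_rot: [3.079, 0.621, 0.001]
wrist_force: [-0.5, 0.4, -2.3]
width: 0.269
grip_force: 97.9
```

jog_arm(
  increments=[
    [[0,0,-0.22,0,0,0,-1],[0,0,-0.2,0,0,0,-1],[0,0,-0.17,0,0,0,-1],[0,0,-0.13,0,0,0,-1],[0,0,-0.1,0,0,0,-1]],
  ],
)

```text
time: 13.47
tool_pos: [0.5674, -0.0048, 0.2449]
tcp_rot: [3.08, 0.621, 0.0]
wrist_force: [0.0, -0.3, -3.0]
width: 0.268
grip_force: 97.9
```

jog_arm(
  increments=[
    [[0,0,-0.09,0,0,0,-1],[0,0,-0.07,0,0,0,-1],[0,0,-0.05,0,0,0,-1],[0,0,-0.03,0,0,0,-1],[0,0,0,0,0,0,-1]],
  ],
)

```text
time: 13.88
tool_pos: [0.5674, -0.0047, 0.2517]
tcp_rot: [3.08, 0.621, -0.0]
wrist_force: [0.2, 0.0, -3.1]
width: 0.266
grip_force: 97.9
```

```bash
cat > tb.py <<'E'
from h import *
import sys
s=read_state();R=Ro.from_rotvec(s['tcp_rot']).as_matrix();t=s['tool_pos']
print('tcp',t.round(4),'tilt',R[2].round(4),'w',s['width'],'g',s['grip_force'],'F',s['wrist_force'].round(1),'T',s['torque'].round(2))
for n in ('scene','side','wrist'):
    im,d,p,M=cam(n);X=cloud(d,p,M);hsv=cv2.cvtColor(im,cv2.COLOR_BGR2HSV)
    Y=((X-t)@R)*1000   # tool coords mm
    # deck: black, z about 54..80 ahead of TCP
    m=(abs(Y[...,0])<80)&(abs(Y[...,1])<50)&(Y[...,2]>60)&(Y[...,2]<95)&(abs(Y[...,0])+abs(Y[...,1])>40)&(hsv[...,2]<90)
    m=cv2.erode(m.astype(np.uint8),np.ones((3,3)))>0
    P=X[m]
    if len(P)>60:
        for _ in range(3):
            A=np.c_[P[:,:2]-t[:2],np.ones(len(P))];c=np.linalg.lstsq(A,P[:,2],rcond=None)[0];r=P[:,2]-A@c;P=P[abs(r)<max(.003,1.5*r.std())]
        print(n,'deck n',len(P),'slopes deg',np.degrees(c[:2]).round(1),'deck z under grip',c[2].round(4),'res',r.std().round(4))
    b=(hsv[...,2]>130)&(hsv[...,1]<60)&(abs(Y[...,0]+55)<35)&(abs(Y[...,1])<35)&(Y[...,2]<85)&(Y[...,2]>20)
    if b.sum()>20: print(n,'ball n',b.sum(),'tool mean',Y[b].mean(0).round(1),'min z',np.percentile(Y[b][:,2],2).round(1))
    if len(sys.argv)>1 and n!='scene': cv2.imwrite(f'pics/{sys.argv[1]}{n}.png',im)
E
python3 tb.py w5
```

```text
tcp [ 0.5674 -0.0047  0.2517] tilt [-0. -0. -1.] w 0.2663449258997288 g 97.9082179069519 F [ 0.2  0.  -3.1] T [ 0.03 -0.07  0.04]
scene deck n 529 slopes deg [0.3 1.2] deck z under grip 0.1708 res 0.0018
side deck n 286 slopes deg [ 1.7 -4.3] deck z under grip 0.1721 res 0.0018
side ball n 89 tool mean [-52.8  -9.7  49. ] min z 42.0
wrist deck n 10033 slopes deg [2.6 1.1] deck z under grip 0.1721 res 0.0017
wrist ball n 665 tool mean [-38.9   0.2  51.6] min z 38.3
```

View pics/w5side.png

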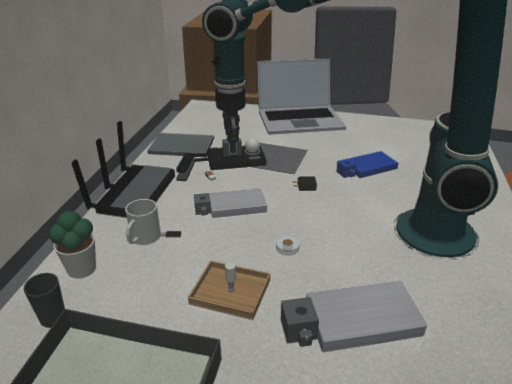

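The trackball is up at the right height with the ball in its pocket. Now a slow, ramped carry to the mat.

jog_arm(
  increments=[
    [[-0.043,0.067,0,0,0,0,-1],[-0.086,0.135,0,0,0,0,-1],[-0.129,0.202,0,0,0,0,-1],[-0.172,0.269,0,0,0,0,-1],[-0.216,0.337,0,0,0,0,-1]],
  ],
)

```text
time: 14.45
tool_pos: [0.5611, -0.041, 0.2517]
tcp_rot: [3.079, 0.622, -0.0]
wrist_force: [0.4, 0.1, -2.4]
width: 0.266
grip_force: 98.0
```

jog_arm(
  increments=[
    [[-0.226,0.354,0,0,0,0,-1],[-0.226,0.354,0,0,0,0,-1],[-0.226,0.354,0,0,0,0,-1],[-0.226,0.354,0,0,0,0,-1],[-0.226,0.354,0,0,0,0,-1]],
  ],
)

```text
time: 14.87
tool_pos: [0.5503, -0.1039, 0.2517]
tcp_rot: [3.08, 0.62, -0.0]
wrist_force: [0.8, -0.1, -3.0]
width: 0.267
grip_force: 98.0
```

jog_arm(
  increments=[
    [[-0.226,0.354,0,0,0,0,-1],[-0.226,0.354,0,0,0,0,-1],[-0.226,0.354,0,0,0,0,-1],[-0.226,0.354,0,0,0,0,-1],[-0.226,0.354,0,0,0,0,-1]],
  ],
)

```text
time: 15.28
tool_pos: [0.5397, -0.1656, 0.2517]
tcp_rot: [-3.08, -0.621, 0.0]
wrist_force: [0.1, -0.9, -2.9]
width: 0.265
grip_force: 98.0
```

jog_arm(
  increments=[
    [[-0.226,0.354,0,0,0,0,-1],[-0.226,0.354,0,0,0,0,-1],[-0.226,0.354,0,0,0,0,-1],[-0.226,0.354,0,0,0,0,-1],[-0.226,0.354,0,0,0,0,-1]],
  ],
)

```text
time: 15.7
tool_pos: [0.529, -0.2277, 0.2517]
tcp_rot: [3.08, 0.621, 0.0]
wrist_force: [0.3, -0.5, -2.6]
width: 0.266
grip_force: 98.0
```

jog_arm(
  increments=[
    [[-0.226,0.354,0,0,0,0,-1],[-0.226,0.354,0,0,0,0,-1],[-0.226,0.354,0,0,0,0,-1],[-0.226,0.354,0,0,0,0,-1],[-0.226,0.354,0,0,0,0,-1]],
  ],
)

```text
time: 16.12
tool_pos: [0.5184, -0.2898, 0.2517]
tcp_rot: [-3.08, -0.621, -0.0]
wrist_force: [-0.2, -0.2, -2.3]
width: 0.269
grip_force: 98.0
```

jog_arm(
  increments=[
    [[-0.216,0.337,0,0,0,0,-1],[-0.172,0.269,0,0,0,0,-1],[-0.129,0.202,0,0,0,0,-1],[-0.086,0.135,0,0,0,0,-1],[-0.043,0.067,0,0,0,0,-1]],
  ],
)

```text
time: 16.53
tool_pos: [0.5123, -0.3247, 0.2516]
tcp_rot: [-3.08, -0.62, 0.0]
wrist_force: [0.2, -0.5, -2.1]
width: 0.268
grip_force: 98.1
```

jog_arm(
  increments=[
    [[0,0,0,0,0,0,-1],[0,0,0,0,0,0,-1],[0,0,0,0,0,0,-1],[0,0,0,0,0,0,-1],[0,0,0,0,0,0,-1]],
  ],
)

```text
time: 16.95
tool_pos: [0.5126, -0.3235, 0.2517]
tcp_rot: [-3.079, -0.622, -0.0]
wrist_force: [0.5, -0.9, -3.2]
width: 0.263
grip_force: 98.1
```

```bash
python3 tb.py w6
python3 - <<'E'
from h import *
im,d,p,M=cam('wrist');X=cloud(d,p,M);s=read_state();R=Ro.from_rotvec(s['tcp_rot']).as_matrix()
Y=(X-s['tool_pos'])@R*1000
ok=lambda a:(Y[...,2]>68)&(Y[...,2]<92)&a
for x0 in range(-30,80,12):
    m=ok((abs(Y[...,0]-x0)<6)&(abs(abs(Y[...,1])-28)<8)); 
    if m.sum()>20: print(x0,m.sum(),np.median(Y[m][:,2]).round(1),end=' | ')
m=(X[...,2]<.006)&(X[...,2]>-.004)&(abs(X[...,0]-.512)<.13)&(abs(X[...,1]+.324)<.13)&(cv2.cvtColor(im,cv2.COLOR_BGR2GRAY)<105)
P=X[m];print('mat',m.sum(),cv2.minAreaRect((P[:,:2]*1000).astype(np.float32)) if m.sum()>50 else '')
E
```

```text
tcp [ 0.5126 -0.3235  0.2517] tilt [ 0.e+00 -1.e-04 -1.e+00] w 0.26267883511710743 g 98.07452917098999 F [ 0.5 -0.9 -3.2] T [ 0.02 -0.05 -0.  ]
scene deck n 422 slopes deg [ 0.6 -0. ] deck z under grip 0.1712 res 0.0019
scene ball n 43 tool mean [-48.7   4.8  46.6] min z 41.6
side deck n 160 slopes deg [ 2.2 -5.7] deck z under grip 0.1732 res 0.0019
side ball n 46 tool mean [-55.8  -8.8  50.2] min z 44.7
wrist deck n 10092 slopes deg [2.5 1.1] deck z under grip 0.1724 res 0.0018
wrist ball n 813 tool mean [-38.4   0.3  52.2] min z 37.8
-18 106 79.5 | -6 367 79.6 | 6 901 79.6 | 18 971 79.5 | 30 939 79.3 | 42 1159 75.5 | 54 1326 75.6 | 66 512 80.7 | mat 200 ((515.102294921875, -326.8435974121094), (177.81826782226562, 190.66842651367188), 83.15729522705078)
```

View pics/w6wrist.png

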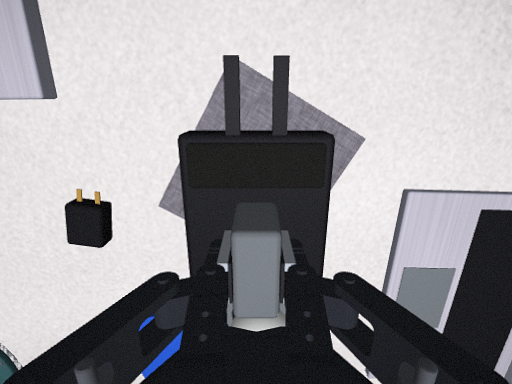

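The deck is flat in the tool frame (79.3–79.6 mm ahead of the TCP along the ridge), so the trackball is level with its underside at about 0.150 m. It is over the mat's centre, and the ball reads in its pocket.

```bash
python3 -c "
from h import *
print(bot.finish_job())"
```

```text
the job is handed in; nothing more can be done
None
```

The plug stands in the wooden dish, and the trackball is held still and level over the middle of the grey mat, its underside measuring about 15 cm above the desk and the ball in its pocket; the job is handed in.

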